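# Draw the pressing board out from under the drying frames

## Robot

A 7-joint arm with a two-finger parallel gripper is mounted at the origin on the work surface; the furniture and walls round the work are solid. World frame = base frame: x ahead of the robot, y to its left, z up, the work surface at z = 0. Lengths are in m, angles in rad, forces in N, time in s.
With the tool pointing down it reaches from about 0.425 to 0.95 m from the base axis. Payload 16.7 kg.
Tool frame: the origin (TCP) lies midway between the tips of the shut fingers; the grasp point (between the pads) lies 19 mm behind it (env.tcp_to_grasp is the distance from the TCP to the grasp point, in m); z points along the fingers, y is the line along which they close (so a half turn about z gives the same grasp; the last joint's range is limited). The gripper opens to 94 mm and grips with 3 to 60 N. Pads are 16 mm wide; open, the fingers measure 119 mm over their backs; the gripper's body (75 mm by 177 mm) begins 78 mm behind the grasp point.
Start: joints at [-1.321, 0.426, 0.074, 1.606, -0.034, 1.111, -0.067], TCP at [0.262, 0.622, 0.205] pointing down, gripper open.
Joint ranges: [-2.85, 2.85], [-0.5, 2.14], [-1.23, 1.37], [0.21, 2.46], [-1.02, 4.16], [0.16, 2.05], [-2.73, 2.73]. Speed limits (rad/s): [1.89, 1.89, 2.39, 2.39, 3.01, 3.01, 3.01].

## Interface

Orientations are given as a rotation vector (axis times angle).
In Python, from plant import env gives the robot as it stands.
- The arm moves only by the shell command python3 -m pendant 'ROWS' [OPENING] [FORCE]. ROWS is JSON, a list of rows, each a list of 6 numbers: the shift along the tool's x, y, z as a fraction of full scale, then the turn, a rotation vector about the tool's x, y, z as a fraction of full scale. In form: [[x, y, z, ax, ay, az], ...]. A call has 1 to 12 rows; each row shifts and turns the commanded pose from where the row before left it, along the tool's axes as they then stand; what a row does not reach is not made up. Full scale, the value 1, is 0.05 m for a shift and 0.12 rad for a turn. A row lasts 1/8 s, in which the tool goes at most 62.5 mm and 10.7 degrees, less where a joint would pass 70% of its speed; a pose out of reach is approached as far as the arm can. A call with a number of a shift or a turn outside -1 to 1 is refused whole. A call with a gripper value outside its range is refused whole. OPENING is the gripper command: -1 is shut, 1 is fully open, values between are in proportion, set as the call begins (- or left out, the last holds). The fingers move at their own pace and stop on an object; FORCE is the grip in N (left out, the last holds). Time passes only in rows, so rows that do not move let the fingers close. It gives the time, the measured TCP pose, the force, the opening and the grip force at its end, in the units of the state.
- env.get_obs(): the state, without advancing time (a new reading comes with each control period).
- env.camera(name): name is "scene" or "top"; returns the picture (420x560x3 uint8, red, green, blue); there is no depth.
- env.get_calibration(name): a dict with "intrinsics" (3x3 intrinsics, pixels), "pose" (4x4, takes a point from camera to world coordinates). Camera axes: x right, y up, looking along -z (the intrinsics and any distortion apply to the point x, -y, -z); pixel columns grow to the right and rows downward; lengths in m; the calibration is good to about 2 mm. A picture is of the moment at which its call begins. get_calibration takes no time and is no camera call.
- env.sign_off(): hands the job in; it is judged then, once.
Trained networks look in the newest picture that a camera, given by its name, has taken for a name from the list of things; names that differ only in an ending like _2 or _b are one class to them, and where a whole thing is asked for, a point or a joint stands for the part that bears it (a point fixed in the world has none). Each returns a list of dicts, best first, with "score" (0 to 1); they miss things now and then, are a little off and sometimes report something else, mostly with a low value. They report only what shows in the picture. A call takes as long as a camera call.
- env.boxes_of(camera, query): "location" ([x, y, z] in m, in world coordinates, good to about 4 mm: the middle of the surface that is visible of it).
- env.cut_out(camera, query): "pixels" (420x560 bool, what is visible of it).
The state is a dict: "time": time; "q": joint angles; "dq": joint speeds; "tau": joint torques, N m; "position": TCP position; "orientation": TCP orientation; "ft_force": force on the tool from outside, world axes, zero at the start; "torque": the same for the moment, N m; "width": finger opening in m; "finger_force": force on a finger pad.
Only numpy, scipy, OpenCV 4.12 (cv2) and the standard library are available. Lean on these libraries where they do the work, as an engineer would, in place of code of your own. Each camera call takes 0.05 s, during which the arm holds its last target. There are 200 camera calls.

## Task

The two small frames in the dark wooden jig have dried. Draw the pressing board (the yellow board with the blue handle) out from under them without lifting, unstacking or toppling the stack: both frames and the cork block must stay stacked and settle down in the jig. Then gently lay the board flat on the middle of the large frame, either way round, and let go, leaving everything else where it is.

Things in the scene. Friction and masses are not known exactly. Their poses are not given: they have to be found in the camera images.
- press_board: pressing board under the stack: yellow blade 136 (x) x 80 (y) x 8 mm with a blue bar handle along +x. Origin: centre of the blade underside, at first 4 mm over the table, on the jig base. Handle 24 mm wide (y), from x = 52 to 142 and z = 8 to 26 mm; free beneath beyond the blade end (x = 68 mm). About 0.16 kg, centre of mass some 20 mm toward the handle
- board_grip (a point): middle of the free part of the blue handle, where to pinch it across its 24 mm width; on the board at x = 105, y = 0, z = 17 mm of its origin; axes as the board's. Its starting height is about 21 mm over the table
- jig: jig fixed to the table: dark base 4 mm thick (x -60 to 70, y +-85 mm), origin on the table at the middle of the stack. Two stop blocks 34 mm high on its +x edge, inner faces at x = 55 mm, at y = +-56 to +-84 mm: the board passes between them, the wider frames are held back. Draw the board along the jig +x; it is free of the frames after 130 mm, then the stack sinks 8 mm onto the base
- frame_a: small glazed clip frame with a blue-and-white print, 100 (x) x 156 (y) x 10 mm, directly on the board. Origin: centre of its underside; at the end 4 mm over the table, on the jig's base
- frame_b: small glazed clip frame with a pale green print, 100 (x) x 150 (y) x 10 mm, on frame_a. Origin: centre of its underside; at the end 14 mm over the table
- cork_block: cork pressing block 60 (x) x 95 (y) x 38 mm, the top of the stack, on frame_b. Origin: centre of its underside; at the end 24 mm over the table
- frame_c: large glazed clip frame with a plain white sheet, 150 (x) x 190 (y) x 10 mm, lying loose and flat on the table beside the jig, glass up. Origin: centre of its underside; its top is 10 mm over the table
- jar_brushes: black jar with paint brushes, 92 x 98 x 240 mm, bystander; origin under its centre
- glass_water: drinking glass 69 mm wide, 142 mm tall, bystander; origin under its centre
- bottle_a: brown bottle 60 mm wide, 130 mm tall, bystander; origin under its centre
- timer: red and cream kitchen timer 58 mm wide, 49 mm tall, bystander; origin under its centre

How it is judged:
By the outcome, as a careful person would: the job done as asked, in the order asked, and still so for the second after the job is handed in, with the robot touching nothing.
It also fails if it takes over 48 s, if anything falls off the work surface, if the arm or the gripper's body presses on something with over 40 N, if the wrist force passes 120 N, or if a joint passes its speed limit or range.

## Working session

There is one attempt and no reset: what is moved stays moved. The work goes in short steps, Python scripts to look and compute and a shell command to move; the robot and the scene stay as the last step left them, time stands still between calls to the robot, and variables do not carry over. Pictures are saved under pics/ and viewed, at most 10 in all, crops included, and the job is handed in when it is done.

```bash
mkdir -p pics
cat > h.py <<'E'
import numpy as np, cv2
from plant import env
from scipy.spatial.transform import Rotation as R
def px2w(cam,u,v,z):
    c=env.get_calibration(cam);K=np.array(c["intrinsics"]);P=np.array(c["pose"])
    d=np.linalg.inv(K)@[u,v,1]; d=P[:3,:3]@np.array([d[0],-d[1],-d[2]]); o=P[:3,3]
    return o+d*(z-o[2])/d[2]
def rect(cam,m,z):
    n,l,s,_=cv2.connectedComponentsWithStats(m.astype(np.uint8)); k=1+np.argmax(s[1:,4])
    ys,xs=np.where(l==k); p=np.array([px2w(cam,u,v,z)[:2] for u,v in zip(xs,ys)],np.float32)
    return cv2.minAreaRect(p)
E
python3 - <<'E'
from h import *
for c in("top","scene"):
    cv2.imwrite(f"pics/{c}0.png",env.camera(c)[:,:,::-1])
for n in["board_grip","press_board","jig","frame_a","frame_b","frame_c","cork_block"]:
    b=env.boxes_of("top",n); print(n,[(np.round(x["location"],3).tolist(),round(x["score"],2)) for x in b[:3]])
for n,z in[("press_board",.02),("frame_a",.022),("frame_c",.010),("cork_block",.07)]:
    for m in env.cut_out("top",n)[:3]:
        if m["pixels"].sum()>20: print(n,round(m["score"],2),m["pixels"].sum(),rect("top",m["pixels"],z))
o=env.get_obs();print(o["time"],o["position"],o["orientation"],R.from_rotvec(o["orientation"]).as_matrix().round(3))
E
```

```text
board_grip [([0.499, 0.123, 0.024], 0.97)]
press_board [([0.505, 0.124, 0.025], 0.78)]
jig [([0.462, 0.156, 0.0], 0.78)]
frame_a [([0.531, 0.208, 0.03], 0.76), ([0.468, -0.229, 0.007], 0.61)]
frame_b [([0.531, 0.208, 0.03], 0.76), ([0.468, -0.229, 0.007], 0.61)]
frame_c [([0.531, 0.208, 0.03], 0.76), ([0.468, -0.229, 0.007], 0.61)]
cork_block [([0.503, 0.195, 0.068], 0.96)]
press_board 0.81 714 ((0.5097708702087402, 0.10071839392185211), (0.10527282953262329, 0.07436482608318329), 88.42288208007812)
frame_a 0.93 1417 ((0.5170822739601135, 0.20309589803218842), (0.1006961315870285, 0.15541808307170868), 81.77014923095703)Traceback (most recent call last):
  File "<stdin>", line 8, in <module>
  File "h.py", line 10, in rect
    ys,xs=np.where(l==k); p=np.array([px2w(cam,u,v,z)[:2] for u,v in zip(xs,ys)],np.float32)
                                      ~~~~^^^^^^^^^^^
  File "h.py", line 5, in px2w
    c=env.get_calibration(cam);K=np.array(c["intrinsics"]);P=np.array(c["pose"])
ValueError: time passes only in moves, steps and waits
```

View pics/top0.png

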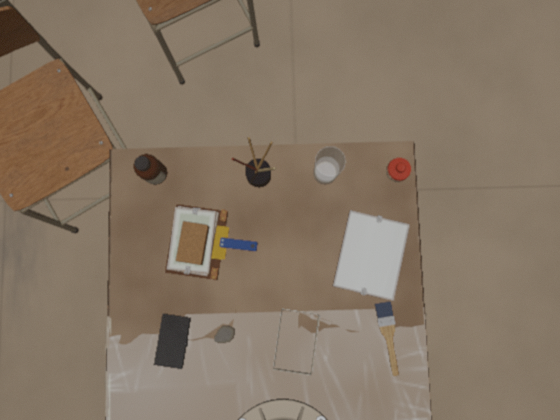

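View pics/scene0.png

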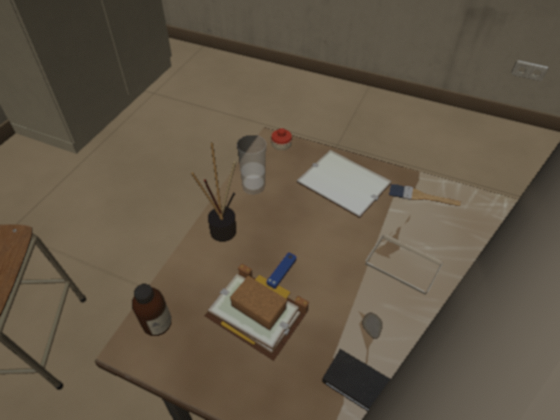

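The top view has the stack at about (193,242), with the blue handle running from (222,243) to (257,246), which points along world −y. frame_c is at (371,255). The scene view shows the handle free. The area between the jig and frame_c is clear.

```bash
cat > h.py <<'E'
import numpy as np, cv2
from plant import env
from scipy.spatial.transform import Rotation as R
C={c:env.get_calibration(c) for c in("top","scene")}
def px2w(cam,uv,z):
    K=np.array(C[cam]["intrinsics"]);P=np.array(C[cam]["pose"]); uv=np.atleast_2d(uv)
    d=np.c_[uv,np.ones(len(uv))]@np.linalg.inv(K).T; d=(d*[1,-1,-1])@P[:3,:3].T; o=P[:3,3]
    return (o+d*((z-o[2])/d[:,2])[:,None])[:,:2]
def rect(cam,m,z):
    n,l,s,_=cv2.connectedComponentsWithStats(m.astype(np.uint8)); k=1+np.argmax(s[1:,4])
    ys,xs=np.where(l==k); p=px2w(cam,np.c_[xs,ys],z)
    (c,wh,a)=cv2.minAreaRect(p.astype(np.float32)); return np.round(c,4),np.round(wh,3),round(a,1),len(xs)
def blue(im): 
    h=cv2.cvtColor(im,cv2.COLOR_RGB2HSV); return (h[...,0]>105)&(h[...,0]<130)&(h[...,1]>130)&(h[...,2]>50)
E
python3 - <<'E'
from h import *
im=env.camera("top")
b=blue(im); b[:, :200]=0; b[:,280:]=0; print("handle",rect("top",b,.030))
for n,z in[("frame_c",.010),("cork_block",.070)]:
    for m in env.cut_out("top",n)[:3]:
        if m["pixels"].sum()>20: print(n,round(m["score"],2),rect("top",m["pixels"],z))
g=cv2.cvtColor(im,cv2.COLOR_RGB2GRAY)
w=(g>125);w[:205]=0;w[305:]=0;w[:,:325]=0;w[:,415:]=0
print("white",rect("top",w,.010))
o=env.get_obs();print(o["time"],o["position"],R.from_rotvec(o["orientation"]).as_matrix().round(3),env.tcp_to_grasp)
print(px2w("top",[[110,145],[283,410],[222,243],[257,246]],0))
v=im[195:305,150:420];cv2.imwrite("pics/crop.png",cv2.resize(v[:,:,::-1],None,fx=2.9,fy=2.9,interpolation=cv2.INTER_CUBIC))
E
```

```text
handle (array([0.5018, 0.0865]), array([0.076, 0.017]), 81.3, 207)
frame_c 0.82 (array([ 0.4696, -0.2267]), array([0.15 , 0.193]), 74.9, 4879)
frame_c 0.62 (array([0.5183, 0.2047]), array([0.102, 0.157]), 82.8, 1518)
frame_c 0.48 (array([0.5049, 0.1002]), array([0.105, 0.083]), 81.2, 786)
cork_block 0.9 (array([0.5071, 0.1932]), array([0.068, 0.095]), 79.1, 1176)
white (array([ 0.4696, -0.228 ]), array([0.149, 0.194]), 74.9, 4853)
0.7 [0.26209743 0.62201583 0.20547624] [[-0.922  0.388 -0.   ]
 [ 0.388  0.922  0.   ]
 [ 0.    -0.    -1.   ]] 0.0188
[[ 0.76032974  0.40791737]
 [ 0.11383036 -0.00553486]
 [ 0.50816941  0.13184528]
 [ 0.49852303  0.04680904]]
```

View pics/crop.png

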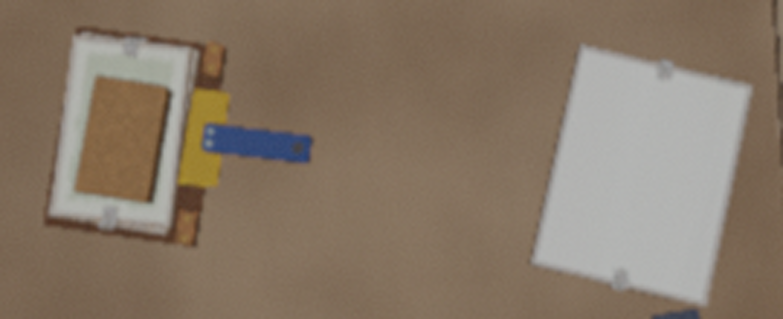

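The stack, handle and frame_c show clearly; the handle runs from (205,137) to (311,150) in the crop and frame_c is at about (640,175). I'll make the approach now and compute the jig direction and jar clearance alongside it.

Run:
```python
from h import *
f=lambda c:np.array(c)/2.9+[150,195]
a=px2w("top",f([[214,58],[187,227]]),.034); d=a[0]-a[1]; print("jig blocks",a,np.degrees(np.arctan2(d[1],d[0])))
h=px2w("top",f([[204,137],[312,150],[258,143]]),.030); d=h[0]-h[1]; print("handle",h,np.degrees(np.arctan2(d[1],d[0])))
print("jar",px2w("top",[[258,172]],.1),"brush tips",px2w("top",[[235,160],[250,140],[271,145]],.23))
```

```text
jig blocks [[0.57262305 0.12311676]
 [0.43513442 0.1469208 ]] -9.822512131048601
handle [[0.5080715  0.13261802]
 [0.49497649 0.0442723 ]
 [0.50193043 0.08841557]] 81.56874319344533
jar [[0.66165517 0.03685822]] brush tips [[0.66191473 0.0789066 ]
 [0.70308365 0.04735405]
 [0.69136293 0.00441796]]
```

```bash
python3 -m pendant '[[-0.72,-0.68,0,0,0,0],[-0.72,-0.68,0,0,0,0],[-0.72,-0.68,0,0,0,0],[-0.72,-0.68,0,0,0,0],[-0.72,-0.68,0,0,0,0],[-0.72,-0.68,0,0,0,0],[-0.72,-0.68,0,0,0,0],[-0.72,-0.68,0,0,0,0],[-0.72,-0.68,0,0,0,0],[-0.72,-0.68,0,0,0,0],[-0.72,-0.68,0,0,0,0],[-0.72,-0.68,0,0,0,0]]' 1
```

```text
time: 2.2
position: [0.5023, 0.0768, 0.2058]
orientation: [0.622, 3.079, 0.001]
ft_force: [0.7, 0.7, -0.4]
width: 0.0941
finger_force: 0.0
```

```bash
python3 -m pendant '[[0,0,0.22,0,0,0.925],[0,0,0.22,0,0,0.925],[0,0,0.22,0,0,0.925],[0,0,0.22,0,0,0.925],[0,0,0.22,0,0,0.925],[0,0,0.22,0,0,0.925],[0,0,0.22,0,0,0.925],[0,0,0.22,0,0,0.925],[0,0,0.22,0,0,0.925],[0,0,0.22,0,0,0.925],[0,0,0.22,0,0,0.925],[0,0,0.22,0,0,0.925]]'
python3 - <<'E'
from h import *
o=env.get_obs();M=R.from_rotvec(o["orientation"]).as_matrix();p=np.array(o["position"])
print(M.round(3),p, "to grip, tool axes, units", (M.T@(np.array([.5007,.080,.006])-p)/.05).round(3))
E
```

```text
time: 3.7
position: [0.5019, 0.0784, 0.0733]
orientation: [2.395, 2.032, 0.001]
ft_force: [-0.2, 0.2, 0.3]
width: 0.0938
finger_force: 0.0
[[ 0.163  0.987  0.   ]
 [ 0.987 -0.163  0.   ]
 [ 0.     0.    -1.   ]] [0.50189433 0.07835899 0.07327997] to grip, tool axes, units [ 0.028 -0.029  1.346]
```

```bash
python3 -m pendant '[[0.03,-0.03,0.3,0,0,0],[0,0,0.3,0,0,0],[0,0,0.3,0,0,0],[0,0,0.3,0,0,0],[0,0,0.14,0,0,0],[0,0,0,0,0,0]]' && python3 -m pendant '[[0,0,0,0,0,0],[0,0,0,0,0,0],[0,0,0,0,0,0],[0,0,0,0,0,0],[0,0,0,0,0,0],[0,0,0,0,0,0],[0,0,0,0,0,0],[0,0,0,0,0,0]]' -1 50
python3 - <<'E'
from h import *
im=env.camera("scene");cv2.imwrite("pics/grip.png",cv2.resize(im[200:370,180:400,::-1],None,fx=3,fy=3))
E
```

```text
time: 4.45
position: [0.5003, 0.0797, 0.006]
orientation: [-2.392, -2.036, 0.001]
ft_force: [-0.5, 0.1, 0.3]
width: 0.0943
finger_force: 0.0
time: 5.45
position: [0.5004, 0.08, 0.0065]
orientation: [-2.392, -2.037, 0.0]
ft_force: [-1.0, -0.2, 0.3]
width: 0.0232
finger_force: 50.0
```

View pics/grip.png

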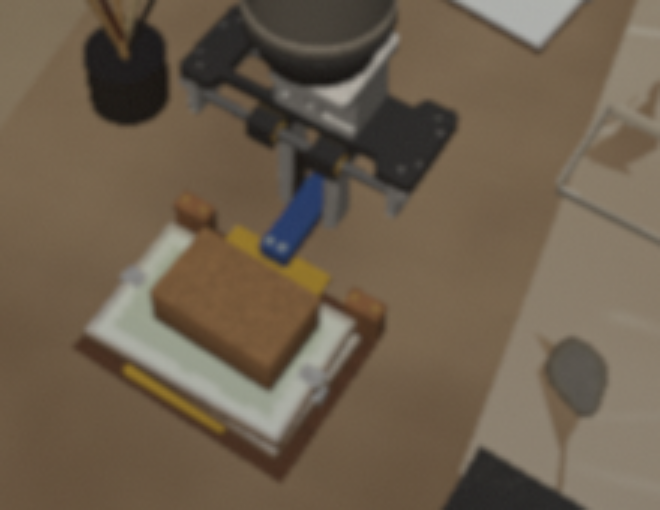

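The handle is gripped, with 23 mm opening at 50 N. The blue handle is between the fingers at about (310,195) and the stack is intact against the stops. I'll pull slowly.

```bash
python3 -m pendant '[[-0.04,0,0,0,0,0],[-0.06,0,0,0,0,0],[-0.08,0,0,0,0,0],[-0.1,0,0,0,0,0],[-0.1,0,0,0,0,0],[-0.1,0,0,0,0,0],[-0.1,0,0,0,0,0],[-0.1,0,0,0,0,0],[-0.1,0,0,0,0,0],[-0.1,0,0,0,0,0],[-0.1,0,0,0,0,0],[-0.1,0,0,0,0,0]]'
python3 - <<'E'
from h import *
im=env.camera("scene");cv2.imwrite("pics/pull.png",cv2.resize(im[180:370,180:400,::-1],None,fx=3,fy=3))
E
```

```text
time: 7.0
position: [0.492, 0.027, 0.0065]
orientation: [-2.391, -2.037, -0.001]
ft_force: [1.5, 8.2, -3.2]
width: 0.0236
finger_force: 50.0
```

View pics/pull.png

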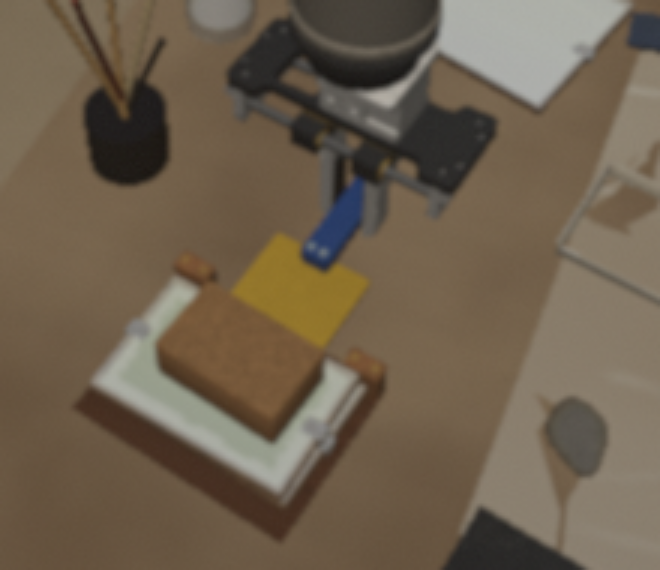

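The pull runs clean: 8 N, the frames are held by the stops and the board is coming out.

```bash
python3 -m pendant '[[-0.06,0,0,0,0,0],[-0.08,0,0,0,0,0],[-0.08,0,0,0,0,0],[-0.08,0,0,0,0,0],[-0.08,0,0,0,0,0],[-0.08,0,0,0,0,0],[-0.08,0,0,0,0,0],[-0.08,0,0,0,0,0],[-0.08,0,0,0,0,0],[-0.08,0,0,0,0,0],[-0.08,0,0,0,0,0],[-0.08,0,0,0,0,0]]' && python3 -m pendant '[[-0.08,0,0,0,0,0],[-0.08,0,0,0,0,0],[-0.08,0,0,0,0,0],[-0.08,0,0,0,0,0],[-0.08,0,0,0,0,0],[-0.08,0,0,0,0,0],[-0.08,0,0,0,0,0],[-0.08,0,0,0,0,0],[-0.08,0,0,0,0,0],[-0.1,0,0,0,0,0],[-0.1,0,0,0,0,0],[-0.1,0,0,0,0,0]]'
python3 - <<'E'
from h import *
im=env.camera("scene");cv2.imwrite("pics/pull2.png",cv2.resize(im[160:370,180:420,::-1],None,fx=2.8,fy=2.8))
E
```

```text
time: 8.55
position: [0.4843, -0.0202, 0.0065]
orientation: [2.392, 2.036, -0.0]
ft_force: [-0.3, 1.1, -1.6]
width: 0.0235
finger_force: 50.0
time: 10.05
position: [0.4762, -0.0705, 0.0065]
orientation: [2.392, 2.037, -0.0]
ft_force: [0.0, -1.0, -1.6]
width: 0.0233
finger_force: 50.0
```

View pics/pull2.png

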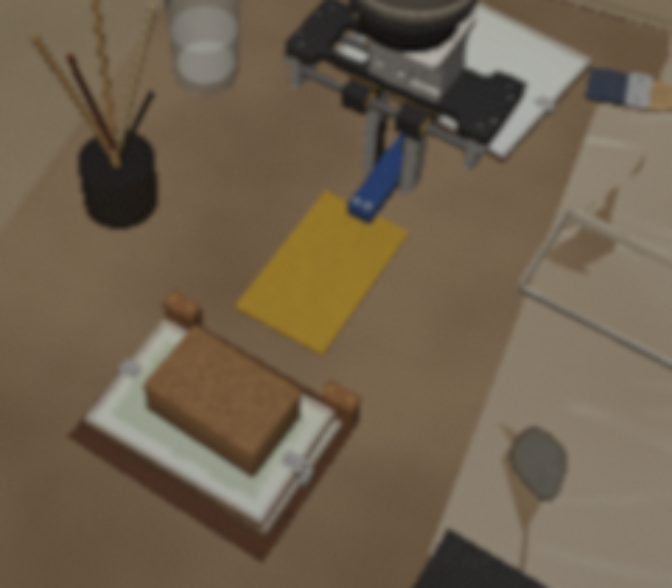

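The board is free, at about (320,270), and the stack has settled in the jig at about (220,420). Next I measure the blade relative to the TCP and then lift.

```bash
python3 - <<'E'
from h import *
im=env.camera("top");h=cv2.cvtColor(im,cv2.COLOR_RGB2HSV)
y=(h[...,0]>18)&(h[...,0]<32)&(h[...,1]>150)&(h[...,2]>80);y[:200]=0;y[300:]=0;y[:,:200]=0;y[:,:]&=True
print("blade",rect("top",y,.012))
c,wh,a,n=rect("top",y,.012)
o=env.get_obs();M=R.from_rotvec(o["orientation"]).as_matrix();p=np.array(o["position"])
print("blade centre in tool axes",(M.T@np.r_[c-p[:2],0]).round(4), "tool x angle",np.degrees(np.arctan2(M[1,0],M[0,0])))
E
python3 -m pendant '[[0,0,-0.1,0,0,0],[0,0,-0.2,0,0,0],[0,0,-0.3,0,0,0],[0,0,-0.4,0,0,0],[0,0,-0.2,0,0,0],[0,0,0,0,0,0]]'
python3 - <<'E'
from h import *
im=env.camera("top");cv2.imwrite("pics/lift.png",cv2.resize(im[190:310,150:420,::-1],None,fx=2.9,fy=2.9))
E
```

```text
blade (array([0.4947, 0.0443]), array([0.114, 0.077]), 81.1, 1444)
blade centre in tool axes [ 1.165e-01 -1.000e-04 -0.000e+00] tool x angle 80.78435536711035
time: 10.9
position: [0.4768, -0.0698, 0.0673]
orientation: [2.391, 2.037, 0.002]
ft_force: [-0.4, -0.2, -0.9]
width: 0.0237
finger_force: 50.0
```

View pics/lift.png

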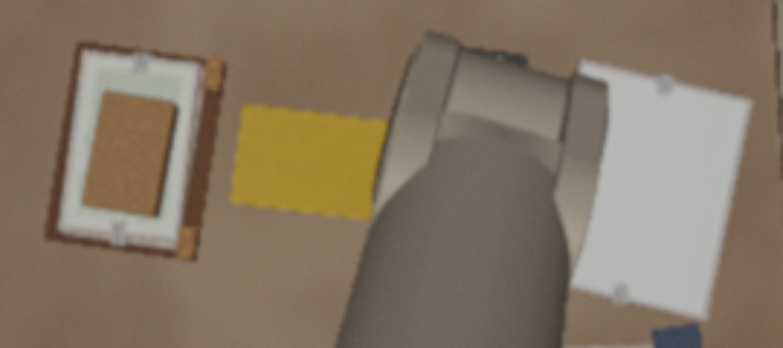

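```bash
python3 -m pendant '[[-0.2,0,0,0,0,0],[-0.4,0.02,0,0,0,0],[-0.55,0.02,0,0,0,0],[-0.6,0.02,0,0,0,0],[-0.6,0.02,0,0,0,0],[-0.6,0.02,0,0,0,0],[-0.6,0.02,0,0,0,0],[-0.6,0.02,0,0,0,0],[-0.55,0.01,0,0,0,0],[-0.35,0,0,0,0,0],[-0.19,0,0,0,0,0],[0,0,0,0,0,0]]' && python3 -m pendant '[[0,0,0,0,0,0.2],[0,0,0,0,0,0.26],[0,0,0,0,0,0.2],[0,0,0,0,0,0.2],[0,0,0,0,0,0],[0,0,0,0,0,0]]'
python3 - <<'E'
from h import *
im=env.camera("scene");cv2.imwrite("pics/over.png",cv2.resize(im[60:310,220:480,::-1],None,fx=2.3,fy=2.3))
o=env.get_obs();M=R.from_rotvec(o["orientation"]).as_matrix();p=np.array(o["position"])
print("tool x angle",np.degrees(np.arctan2(M[1,0],M[0,0])),"blade",p+M@[.1055,0,0],"remaining units",(M.T@(np.array([.4421,-.3294,.0125])-p)/.05).round(3))
E
```

```text
time: 12.45
position: [0.4417, -0.3301, 0.0663]
orientation: [-2.392, -2.036, 0.0]
ft_force: [0.0, -0.6, -2.1]
width: 0.0238
finger_force: 50.0
time: 13.2
position: [0.4419, -0.3299, 0.0665]
orientation: [2.494, 1.911, -0.0]
ft_force: [-0.7, -0.2, -1.2]
width: 0.0234
finger_force: 50.0
tool x angle 74.9348363407896 blade [ 0.46936193 -0.22805808  0.06650102] remaining units [0.011 0.    1.08 ]
```

View pics/over.png

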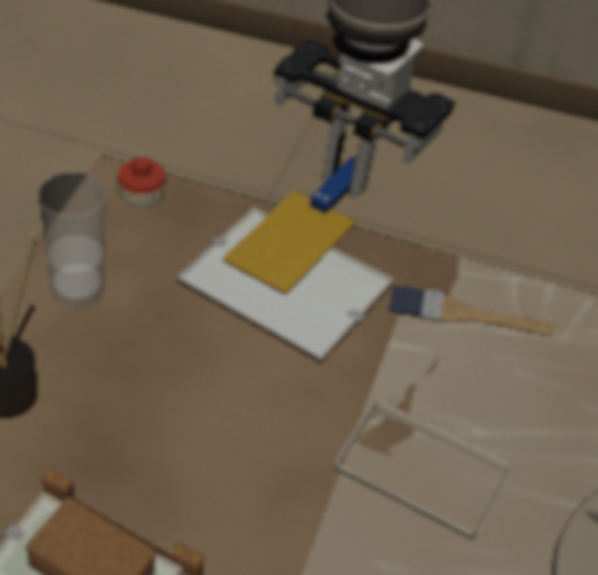

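The board is level over frame_c, at about (290,245), and aligned with it. I'll lower it gently.

```bash
python3 -m pendant '[[0,0,0.15,0,0,0],[0,0,0.2,0,0,0],[0,0,0.2,0,0,0],[0,0,0.2,0,0,0],[0,0,0.12,0,0,0],[0,0,0.08,0,0,0],[0,0,0.03,0,0,0],[0,0,0,0,0,0],[0,0,0,0,0,0]]' && python3 -m pendant '[[0,0,0.02,0,0,0],[0,0,0.02,0,0,0],[0,0,0.02,0,0,0],[0,0,0,0,0,0]]'
```

```text
time: 14.38
position: [0.4421, -0.33, 0.0177]
orientation: [2.493, 1.911, 0.0]
ft_force: [-0.5, 0.0, -1.8]
width: 0.0237
finger_force: 50.0
time: 14.88
position: [0.4419, -0.3299, 0.0144]
orientation: [-2.494, -1.911, 0.0]
ft_force: [0.2, 0.8, -2.2]
width: 0.0234
finger_force: 50.0
```

```bash
python3 -m pendant '[[0,0,0.01,0,0,0],[0,0,0.01,0,0,0],[0,0,0,0,0,0]]'; python3 -m pendant '[[0,0,0.01,0,0,0],[0,0,0.01,0,0,0],[0,0,0,0,0,0]]'
```

```text
time: 15.25
position: [0.4419, -0.33, 0.0135]
orientation: [-2.494, -1.911, 0.0]
ft_force: [-1.0, 0.4, -1.6]
width: 0.0237
finger_force: 50.0
time: 15.62
position: [0.442, -0.33, 0.0125]
orientation: [2.494, 1.91, -0.0]
ft_force: [0.2, 0.2, -1.7]
width: 0.0233
finger_force: 50.0
```

```bash
python3 -m pendant '[[0,0,0.01,0,0,0],[0,0,0,0,0,0],[0,0,0,0,0,0]]'; python3 -m pendant '[[0,0,0.01,0,0,0],[0,0,0,0,0,0],[0,0,0,0,0,0]]'
```

```text
time: 16.0
position: [0.442, -0.33, 0.0121]
orientation: [2.494, 1.91, 0.0]
ft_force: [-1.6, -0.4, 5.6]
width: 0.0234
finger_force: 50.0
time: 16.38
position: [0.442, -0.3302, 0.0118]
orientation: [2.494, 1.91, 0.0]
ft_force: [-3.0, -0.6, 9.1]
width: 0.0238
finger_force: 50.0
```

Contact made. I'll ease off and open.

```bash
python3 -m pendant '[[0,0,-0.01,0,0,0],[0,0,0,0,0,0]]' - 5 && python3 -m pendant '[[0,0,0,0,0,0],[0,0,0,0,0,0],[0,0,0,0,0,0],[0,0,0,0,0,0],[0,0,0,0,0,0]]' 0.1 && python3 -m pendant '[[0,0,-0.1,0,0,0],[0,0,-0.3,0,0,0],[0,0,-0.6,0,0,0],[0,0,-0.8,0,0,0],[-0.4,0,-0.8,0,0,0],[-0.6,0,-0.6,0,0,0],[-0.6,0,-0.6,0,0,0],[-0.6,0,-0.2,0,0,0],[0,0,0,0,0,0],[0,0,0,0,0,0]]'
python3 - <<'E'
from h import *
im=env.camera("top");h=cv2.cvtColor(im,cv2.COLOR_RGB2HSV)
y=(h[...,0]>18)&(h[...,0]<32)&(h[...,1]>150)&(h[...,2]>80);y[:200]=0;y[310:]=0;y[:,:300]=0
print("blade",rect("top",y,.018))
a=im[190:310,150:450,::-1];env.camera("scene");b=env.camera("scene")[60:360,180:480,::-1]
cv2.imwrite("pics/end.png",np.vstack([cv2.resize(a,(560,224)),cv2.resize(b,(560,370))[:, :]]))
print(env.get_obs()["ft_force"])
E
```

```text
time: 16.62
position: [0.442, -0.3301, 0.012]
orientation: [2.494, 1.91, -0.0]
ft_force: [-1.2, -0.5, 2.2]
width: 0.0241
finger_force: 5.0
time: 17.25
position: [0.4419, -0.3299, 0.012]
orientation: [-2.494, -1.911, 0.0]
ft_force: [0.3, -0.4, 0.1]
width: 0.0515
finger_force: 0.0
time: 18.5
position: [0.4133, -0.4354, 0.2121]
orientation: [-2.494, -1.91, -0.0]
ft_force: [0.1, -0.7, 1.0]
width: 0.0516
finger_force: 0.0
blade (array([ 0.4705, -0.2249]), array([0.131, 0.074]), 75.4, 1641)
[ 0.13794897 -0.0775584  -0.63105402]
```

View pics/end.png

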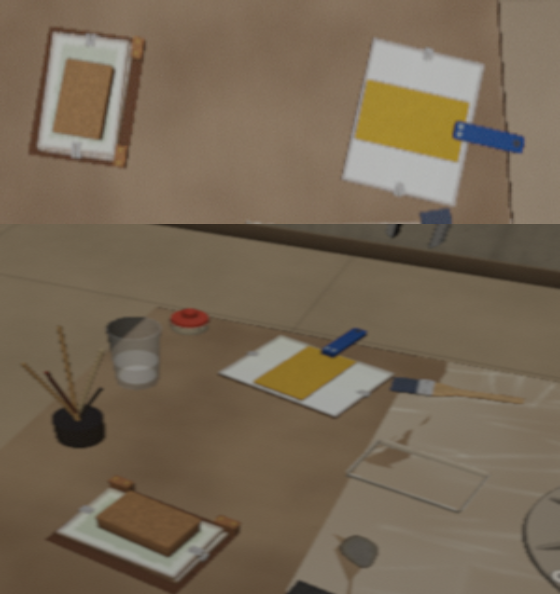

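The board lies flat in the middle of frame_c, with the blade centre within about 3 mm. The stack is intact in the jig, and the gripper is clear.

```bash
python3 -c "
from plant import env
print(env.sign_off())"
```

```text
the job is handed in; nothing more can be done
None
```

The pressing board is out from under the stack and lying flat on the middle of the large frame (within about 3 mm); both small frames and the cork block are still stacked and settled in the jig, and I handed the job in at about 18.7 s.

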